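# Seat the nut socket with the trigger grip, then counter-hold the hidden bolt head

## Task

On the bolt fixture, squeeze the red trigger fully against its black grip and let it spring back, which pushes the socket onto the nut; the sprung socket then drags the bolt round. Reach down into the narrow gap behind the green bracket, grip the hidden bolt head, turn it back until the red pointer stands upright at the white line, and finish while still gripping and holding it there against the spring. Leave the tin, the spanner and the coupling nut lying near by where they are.

Things in the scene. Friction and masses are not known exactly. Their poses are not given: they have to be found in the camera images.
- fixture: Bolt fixture, fixed to the bench: grey base plate 215x70x10 mm, green bracket at its far end, trigger grip at its near end. Origin on the bench, below the bolt, in the middle of the bracket's front flange. x runs along the bolt away from the robot's side, y left, z up. Bolt, nut, socket and rod share one axis at y 0, z 115 mm. Rod bearings: x -120 to -48, y -17 to 17, up to z 135 mm.
- gap_top (a point): Middle of the gap behind the bracket's front flange, level with that flange's top (fixture x 31, y 0, z 137 mm). Front flange: fixture x -4 to 4 mm, 70 mm wide, top at z 137. Rear flange: x 58 to 64 mm, 70 mm wide, top at z 129. The 54 mm gap between them is open above and at both sides, down to z 16 mm.
- head_centre (a point): Centre of the bolt's steel hexagon head in the gap behind the front flange (fixture x 24, z 115 mm): 30 mm across flats, 35 mm across corners, 16 mm thick along the bolt (x 16 to 32). A boss 26 mm wide fills x 4 to 16. It only turns, about the bolt axis. Its frame turns with it: two flats always face its y and -y, and its axes are the fixture's at bolt angle 0.15.
- bolt: The bolt with its head, nut and red pointer; they turn together about the fixture's x axis. Origin on the axis in the middle of the front flange, x along the axis, z along the pointer. Bolt angle = its turn from the fixture's axes: 0 = pointer upright at the white line, positive = pointer leaning to the fixture's -y. At the start 0 to 0.05 rad; the seated socket's spring drags it to about 0.33. About 0.1 N m holds it at 0; let go, it springs round again.
- socket (a joint): Travel of the dark socket on its push rod towards the nut, m, 0 (off) to 0.011. The trigger's nose pushes it; it stays by friction where it is left (8 N to shift). A full squeeze of the trigger brings it to about 0.010.
- trigger (a joint): Red trigger, rad, hinged about a vertical pin: 0 = sprung out, 0.35 = fully squeezed (stop). It needs about 15 N at its middle and springs back when let go.
- trigger_middle (a point): Middle of the red trigger blade, where to squeeze it, 115 mm over the bench: the blade is 9 mm thick, 24 mm high, 64 mm long, lying on its side along about -y of the fixture. This point moves about 14 mm towards the black grip over the full squeeze.
- grip_middle (a point): Middle of the fixed black grip beside the trigger, 115 mm over the bench: a bar along the fixture's y, 20 mm thick along x, 26 mm high; free at both sides and above. At this y the trigger's outer face is 37 mm in +x from this point when sprung out and 23 mm when squeezed; the grip does not give, so fingers that close evenly should be centred about 6 mm in +x of it.
- moisture_tin: White lidded tin, 64 mm wide, 37 mm high, loose on the bench behind the fixture; origin under its centre. Leave alone.
- spanner_large: Open-ended steel spanner, 213x36x6 mm, loose on the bench to the right in front; origin under its centre. Leave alone.
- hex_coupling: Steel hexagon coupling nut, 17x19x22 mm, standing loose on the bench to the left in front; origin under its centre. Leave alone.

How it is judged:
By the outcome, as a careful person would: the job done as asked, in the order asked, and still so for the second after the job is handed in, while the arm keeps its last pose, push and grip.
It also fails if it takes over 38 s, if anything falls off the work surface, if the arm or the gripper's body presses on something with over 40 N, if the wrist force passes 120 N, or if a joint passes its speed limit or range.

## Robot

A 6-joint arm with a two-finger parallel gripper is mounted at the origin on a cart in front of the work surface, level with it; the furniture and walls round the work are solid. World frame = base frame: x ahead of the robot, y to its left, z up, the work surface at z = 0. Lengths are in m, angles in rad, forces in N, time in s.
With the tool pointing down it reaches from about 0.35 to 0.775 m from the base axis. Payload 7.3 kg.
Tool frame: the origin (TCP) lies at the very end of the fingers, on their centre line; the grasp point (between the pads) lies 19 mm behind it (robot.tcp_to_grasp is the distance from the TCP to the grasp point, in m); z points along the fingers, y is the direction in which the jaws open and shut (so a half turn about z gives the same grasp; the last joint's range is limited). The gripper opens to 92 mm and grips with 3 to 60 N. Pads are 19 mm wide; open, the fingers measure 130 mm over their backs; the gripper's body (75 mm by 190 mm) begins 47 mm behind the grasp point.
Start: joints at [1.041, 0.342, 1.524, -0, 1.275, -0.146], TCP at [0.197, 0.487, 0.192] pointing down, gripper open.
Joint ranges: [-2.53, 2.53], [-0.77, 2.02], [0.04, 2.7], [-1, 4.14], [0.28, 2.66], [-3.11, 3.11]. Speed limits (rad/s): [2.57, 2.57, 3.14, 3.14, 3.14, 3.14].

## Interface

Orientations are given as [roll, pitch, yaw] about the fixed x, y, z axes, in that order (R = Rz(yaw) Ry(pitch) Rx(roll)).
In Python, from cell import robot gives the robot as it stands.
- The arm moves only by the tool arm_command, never from a script. Its argument "motion" is a list that holds one entry, the list of rows, each a list of 7 numbers: the turn, a rotation vector about the tool's x, y, z in units of 90 degrees (1.0 is 90 degrees), then the shift along the tool's x, y, z in units of 30 cm (1.0 is 30 cm), then the opening, from -1 (shut) to 1 (fully open). In form: [[[wx, wy, wz, tx, ty, tz, grip], ...]]. A call has 1 to 8 rows; each row is the pose to reach, as a shift and turn from the pose commanded when the call began, along the tool's axes at that moment; what a row does not reach only later rows make up. A row lasts 1/10 s, in which the tool goes at most 50 mm and 8.59 degrees, less where a joint would pass 70% of its speed; a pose out of reach is approached as far as the arm can. A call with a number of a shift or a turn outside -1 to 1 is refused whole. A call with a gripper value outside its range is refused whole. The fingers move at their own pace and stop on an object; "grip_force" is the grip in N (left out, the last holds). Time passes only in rows, so rows that repeat a pose let the fingers close. It gives the time, the measured TCP pose, the force and the opening at its end, in the units of the state.
- robot.observe(): the state, without advancing time (a new reading comes with each control period).
- robot.read_camera(name): name is "side" or "top" or "wrist"; returns a dict with "image" (420x560x3 uint8, red, green, blue), "z_map" (420x560 float32, m along the optical axis (not along the pixel's ray), 0 where there is no reading), "fov_y" (degrees; the focal length in pixels is half the picture's height over the tangent of half this angle, whatever the lens; pixels are square), "cx", "cy" (the principal point, pixels), "k1" (the pictures are not rectified: a ray, as slopes to the right and down, at radius r is drawn at 1 + k1 r^2 times it, then the intrinsics apply), "cam_to_world" (4x4, takes a point from camera to world coordinates). Camera axes: x right, y down, z forward; pixel columns grow to the right and rows downward; lengths in m; the calibration is good to about 2 mm. A picture is of the moment at which its call begins.
- robot.hand_in(): hands the job in, once; it reports no verdict.
The state is a dict: "time": time; "qpos": joint angles; "qvel": joint speeds; "joint_efforts": joint torques, N m; "tool_pos": TCP position; "tool_rot": TCP orientation; "contact_force": force on the tool from outside, world axes, zero at the start; "torque": the same for the moment, N m; "opening": finger opening in m.
Only numpy, scipy, OpenCV 4.12 (cv2) and the standard library are available. Lean on these libraries where they do the work, as an engineer would, in place of code of your own. Each camera call takes 0.05 s, during which the arm holds its last target.

## Working session

There is one attempt and no reset: what is moved stays moved. The work goes in short steps, Python scripts to look and compute and a tool call to move; the robot and the scene stay as the last step left them, time stands still between calls to the robot, and variables do not carry over. Pictures are saved under pics/ and viewed, and the job is handed in when it is done.

Besides the shell and the picture viewer there is one more tool, called after ">>>" as name(argument=value, ...), one argument or row to a line, values as JSON. arm_command: Moves the arm, as the interface text tells. Its arguments: {"type":"object","properties":{"motion":{"type":"array"},"grip_force":{"type":"number"}},"required":["motion"]}

```bash
ls; mkdir -p pics
cat > h.py <<'E'
import numpy as np, cv2
from cell import robot
def snap(n,fn):
    d=robot.read_camera(n); cv2.imwrite('pics/'+fn+'.png',d['image'][:,:,::-1]); np.savez('pics/'+fn+'.npz',**d); return d
E
python3 - <<'E'
from h import *
for n in ['side','top','wrist']:
    d=snap(n,n+'0'); print(n,d['fov_y'],d['cx'],d['cy'],d['k1'],np.round(d['cam_to_world'],3).tolist())
s=robot.observe(); print(s)
E
```

```text
pics
side 48.65400856781895 280.35250141299184 207.09305871134703 -0.15255031468376165 [[-0.853, -0.173, 0.492, 0.124], [-0.521, 0.299, -0.799, 0.856], [-0.008, -0.938, -0.345, 0.452], [0.0, 0.0, 0.0, 1.0]]
top 44.93746899223189 279.4159093385525 212.9611925327528 -0.175035537067247 [[0.001, -0.994, 0.107, 0.432], [-1.0, -0.002, -0.011, 0.09], [0.012, -0.107, -0.994, 1.5], [0.0, 0.0, 0.0, 1.0]]
wrist 69.21884958226953 282.54873687956814 209.36037251361086 -0.06191391758538869 [[0.374, 0.885, 0.278, 0.12], [0.927, -0.357, -0.113, 0.518], [-0.001, 0.3, -0.954, 0.385], [0.0, 0.0, 0.0, 1.0]]
{'time': 0.15, 'qpos': array([ 1.04097996e+00,  3.42525071e-01,  1.52474829e+00,  1.27288429e-05,
        1.27542692e+00, -1.45996865e-01]), 'qvel': array([ 1.04243508e-05, -2.07176352e-03, -3.13339212e-03,  1.19612965e-03,
       -4.65275858e-04,  7.61945587e-04]), 'joint_efforts': array([ 7.18332594e-04, -4.31471407e+01, -2.44352496e+01,  7.18511897e-02,
        5.38000558e-02, -4.09704228e-05]), 'tool_pos': array([0.1963998 , 0.48652529, 0.19124138]), 'tool_rot': array([-3.14049858e+00, -1.73179721e-04,  2.75776934e+00]), 'contact_force': array([ 0.48387625, -0.19021219, -0.86900387]), 'torque': array([-0.03884108,  0.00933477, -0.00232052]), 'opening': 0.0918605376677421}
```

View pics/side0.png

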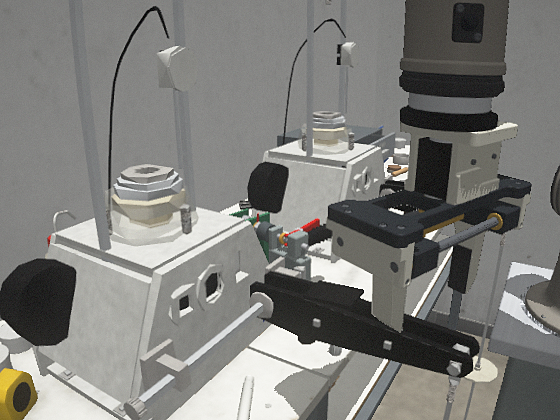

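View pics/top0.png

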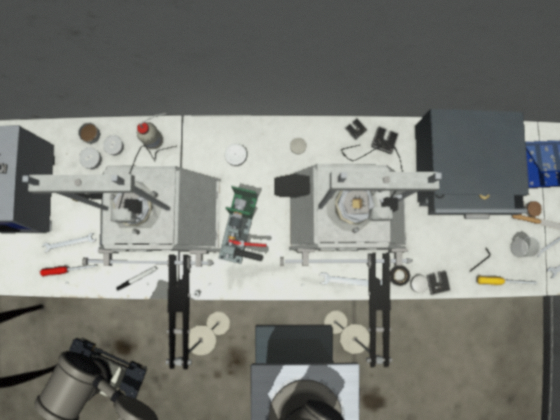

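View pics/wrist0.png

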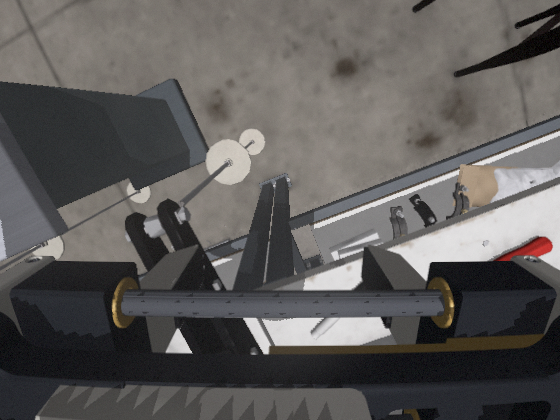

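```bash
cat >> h.py <<'E'
def load(fn): return dict(np.load('pics/'+fn+'.npz'))
def ray(d,u,v):
    h=d['image'].shape[0]; f=h/2/np.tan(np.radians(float(d['fov_y']))/2)
    x=np.array([(u-d['cx'])/f,(v-d['cy'])/f]).astype(float); y=x.copy()
    for _ in range(20): y=x/(1+float(d['k1'])*(y@y))
    c=d['cam_to_world']; return c[:3,3], c[:3,:3]@np.array([y[0],y[1],1.])
def onz(d,u,v,z):
    o,r=ray(d,u,v); return o+r*(z-o[2])/r[2]
def dep(d,u,v):
    o,r=ray(d,u,v); zz=float(d['z_map'][int(round(v)),int(round(u))]); return o+r*zz
def proj(d,p):
    c=d['cam_to_world']; q=c[:3,:3].T@(np.asarray(p,float)-c[:3,3]); s=q[:2]/q[2]; s=s*(1+float(d['k1'])*(s@s))
    f=d['image'].shape[0]/2/np.tan(np.radians(float(d['fov_y']))/2); return s*f+[float(d['cx']),float(d['cy'])]
def crop(d,fn,u0,u1,v0,v1,k):
    cv2.imwrite('pics/'+fn+'.png',cv2.resize(d['image'][v0:v1,u0:u1,::-1],None,fx=k,fy=k,interpolation=cv2.INTER_CUBIC))
E
python3 - <<'E'
from h import *
d=load('top0'); crop(d,'top0c',190,300,160,280,5)
e=load('side0'); crop(e,'side0c',220,360,190,300,5)
for u,v in [(242,222),(236,153),(243,190),(250,250),(200,290),(340,280)]: print(u,v,dep(d,u,v).round(3))
E
```

```text
242 222 [0.566 0.183 0.01 ]
236 153 [0.767 0.201 0.04 ]
243 190 [0.644 0.174 0.123]
250 250 [ 0.484  0.16  -0.004]
200 290 [0.366 0.306 0.003]
340 280 [ 0.396 -0.105  0.007]
```

View pics/top0c.png

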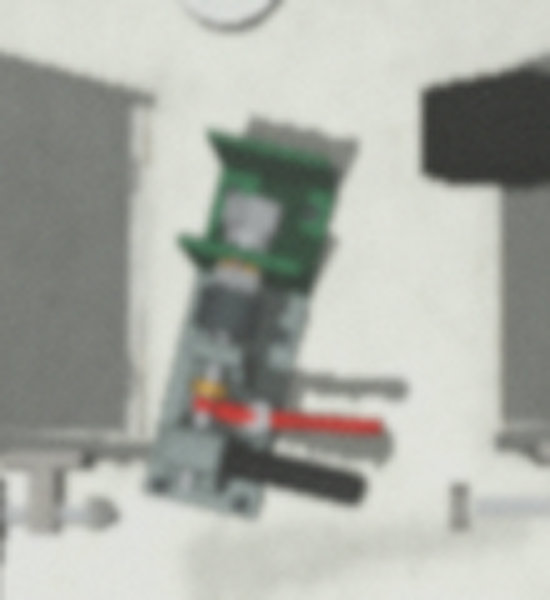

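View pics/side0c.png

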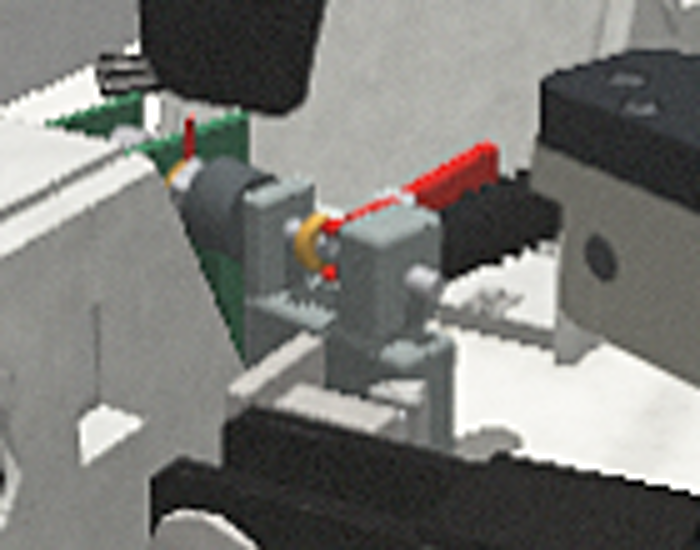

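Run:
```python
from h import *
d=load('top0')
for u,v in [(180,310),(180,350),(380,310),(140,183),(160,185),(185,185),(145,215),(195,225),(215,185),(290,185),(310,185),(360,180),(435,182),(360,205),(105,262),(340,225),(205,262),(290,262),(320,390)]: print(u,v,dep(d,u,v).round(3))
hsv=cv2.cvtColor(d['image'],cv2.COLOR_RGB2HSV)
# height map of region
for n,(lo,hi) in {'green':((60,80,30),(90,255,255)),'red':((0,150,80),(8,255,255))}.items():
    m=cv2.inRange(hsv,lo,hi); m[:, :210]=0; m[:,290:]=0; m[:170]=0; m[280:]=0
    vv,uu=np.nonzero(m); print(n,len(uu))
    P=np.array([dep(d,u,v) for u,v in zip(uu,vv)]); h=P[P[:,2]>0.1]; print(h.min(0),h.max(0))
    if n=='red': 
        q=h[:,:2]; print('red dir',cv2.fitLine(h[:,:2].astype(np.float32),cv2.DIST_HUBER,0,.01,.01).ravel(), q.mean(0))
    else:
        w=h
        for p in w[np.argsort(w[:,0])]: print(p.round(3),end=' ')
```

```text
180 310 [0.318 0.341 0.133]
180 350 [ 0.033  0.54  -0.959]
380 310 [ 0.227 -0.423 -0.943]
140 183 [0.642 0.427 0.251]
160 185 [0.644 0.384 0.211]
185 185 [0.651 0.327 0.165]
145 215 [0.559 0.406 0.273]
195 225 [0.548 0.305 0.121]
215 185 [0.673 0.262 0.033]
290 185 [0.647 0.048 0.195]
310 185 [ 0.65  -0.006  0.173]
360 180 [ 0.587 -0.063  0.615]
435 182 [ 0.585 -0.201  0.614]
360 205 [ 0.589 -0.127  0.243]
105 262 [0.444 0.56  0.106]
340 225 [ 0.539 -0.077  0.233]
205 262 [0.447 0.279 0.098]
290 262 [0.448 0.045 0.098]
320 390 [ 0.076 -0.046  0.013]
green 78
[0.5766016  0.15658507 0.12668423] [0.5929424  0.21362716 0.1419187 ]
[0.577 0.157 0.136] [0.577 0.159 0.135] [0.578 0.162 0.127] [0.579 0.162 0.138] [0.579 0.159 0.138] [0.579 0.167 0.136] [0.579 0.17  0.136] [0.579 0.165 0.136] [0.579 0.157 0.135] [0.581 0.162 0.142] [0.582 0.167 0.139] [0.582 0.165 0.138] [0.582 0.175 0.138] [0.582 0.159 0.138] [0.582 0.17  0.137] [0.582 0.157 0.136] [0.582 0.173 0.134] [0.584 0.175 0.142] [0.584 0.178 0.138] [0.585 0.165 0.138] [0.585 0.167 0.137] [0.585 0.17  0.137] [0.585 0.162 0.135] [0.585 0.173 0.134] [0.587 0.197 0.138] [0.587 0.195 0.137] [0.588 0.203 0.134] [0.588 0.2   0.132] [0.588 0.206 0.129] [0.59  0.202 0.141] [0.59  0.2   0.139] [0.59  0.208 0.138] [0.59  0.205 0.136] [0.59  0.214 0.136] [0.59  0.211 0.134] [0.591 0.198 0.132] [0.593 0.205 0.138] [0.593 0.2   0.137] [0.593 0.203 0.135] red 43
[0.49321264 0.11584076 0.11671342] [0.50724866 0.20815358 0.1335442 ]
red dir [0.12506701 0.9921483  0.49844825 0.16609447] [0.49844825 0.16609447]
```

```bash
cat >> h.py <<'E'
from scipy.spatial.transform import Rotation as Ro
YAW=np.radians(-13.5)
def rel(p,R,s=None):
    s=s or robot.observe(); R0=Ro.from_euler('xyz',s['tool_rot']); 
    w=(R0.inv()*R).as_rotvec()/(np.pi/2); t=R0.inv().apply(np.asarray(p)-s['tool_pos'])/.3
    return np.r_[w,t].round(4).tolist()
def down(yaw): return Ro.from_euler('xyz',[np.pi,0,yaw])
E
python3 - <<'E'
from h import *
s=robot.observe()
R0=Ro.from_euler('xyz',s['tool_rot'])
print(rel([.197,.487,.39],R0)); print(rel([.38,.2,.39],down(2.905)));print(rel([.53,.16,.37],down(2.905)))
E
```

```text
[0.0, 0.0, 0.0, -0.0011, 0.0015, -0.6625]
[-0.0007, -0.0002, -0.0937, -0.925, -0.6571, -0.662]
[-0.0007, -0.0002, -0.0937, -1.4386, -0.5935, -0.5955]
```

>>> arm_command(
  motion=[
    [[0,0,0,0,0,-0.66,1],[0,0,0,0,0,-0.66,1],[0,0,0,0,0,-0.66,1],[0,0,0,0,0,-0.66,1],[0,0,-0.094,-0.92,-0.66,-0.66,1],[0,0,-0.094,-0.92,-0.66,-0.66,1],[0,0,-0.094,-0.92,-0.66,-0.66,1],[0,0,-0.094,-0.92,-0.66,-0.66,1]],
  ],
)

```text
time: 0.95
tool_pos: [0.3021, 0.3193, 0.3896]
tool_rot: [-3.141, -0.0, 2.906]
contact_force: [1.5, -0.1, -0.0]
opening: 0.0917
```

Run:
```python
from h import *
print(rel([.38,.2,.39],down(2.905)));print(rel([.53,.16,.37],down(2.905)))
```

```text
[-0.0001, -0.0, 0.0009, -0.3452, -0.3264, -0.0014]
[-0.0001, -0.0, 0.0009, -0.8625, -0.3395, 0.0652]
```

>>> arm_command(
  motion=[
    [[0,0,0,-0.345,-0.326,0,1],[0,0,0,-0.345,-0.326,0,1],[0,0,0,-0.345,-0.326,0,1],[0,0,0,-0.86,-0.34,0.065,1],[0,0,0,-0.86,-0.34,0.065,1],[0,0,0,-0.86,-0.34,0.065,1],[0,0,0,-0.86,-0.34,0.065,1],[0,0,0,-0.86,-0.34,0.065,1]],
  ],
)

```text
time: 1.75
tool_pos: [0.5294, 0.1608, 0.3684]
tool_rot: [-3.14, -0.003, 2.904]
contact_force: [-0.6, -0.3, -0.0]
opening: 0.0918
```

Run:
```python
from h import *
print(robot.observe()['tool_pos'])
snap('wrist','w1');d=snap('side','s1'); crop(d,'s1c',220,360,190,300,5)
```

```text
[0.52941237 0.16076812 0.36835041]
```

View pics/w1.png

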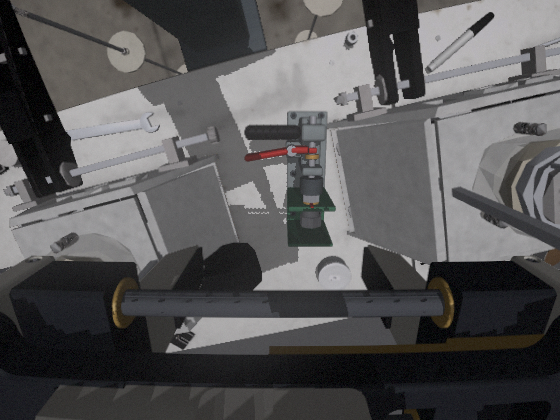

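View pics/s1c.png

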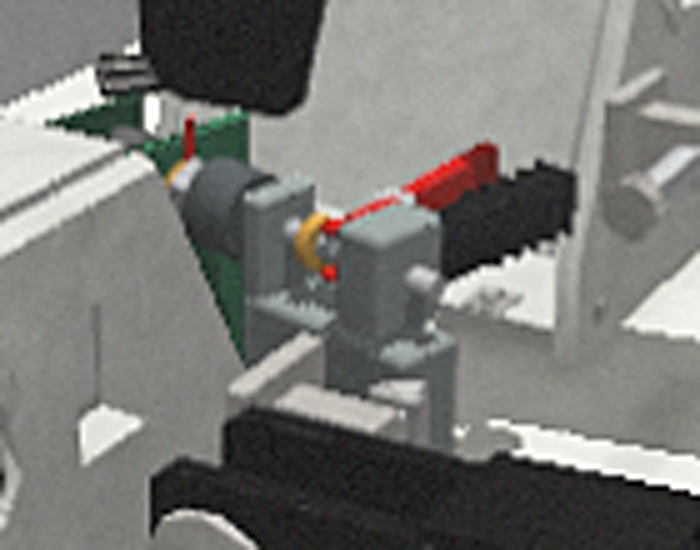

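Run:
```python
from h import *
d=load('w1'); crop(d,'w1c',235,345,100,255,5)
im=cv2.imread('pics/w1c.png'); cv2.imwrite('pics/w1c.png',cv2.resize(im,None,fx=.77,fy=.77))
```

```text
(no output)
```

View pics/w1c.png

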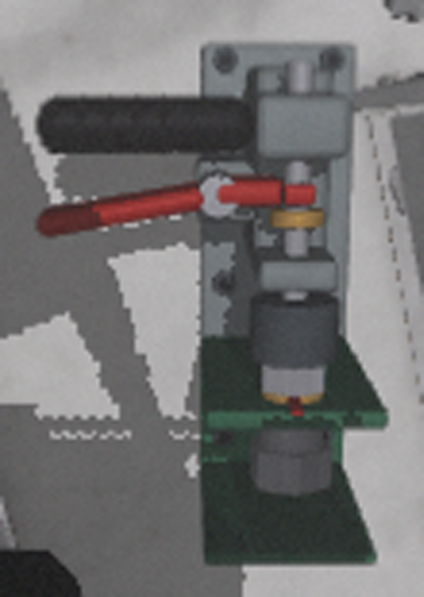

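Run:
```python
from h import *
d=load('w1')
P=lambda x,y,z: onz(d,235+x/3.85-.37,100+y/3.85-.37,z)
L=P(203,418,.137);Rr=P(388,419,.137); print(L,Rr,np.linalg.norm(L-Rr), np.degrees(np.arctan2(*(Rr-L)[:2])), (L+Rr)/2)
# L is fixture -y
a=P(203,562,.129);b=P(376,562,.129); print('rear',a,b,np.linalg.norm(a-b))
g1=P(38,126,.115);g2=P(250,126,.115);print('grip',g1,g2)
r1=P(45,223,.115);r2=P(215,195,.115);print('trig',r1,r2)
c=P(203,48,.01);e=P(355,44,.01);print('base near',c,e,np.linalg.norm(c-e))
print('bolt', P(297,180,.118),P(290,465,.128))
for n,(x,y) in dict(rod=(303,75),block=(305,130),grip=(140,110),trig=(150,200),fl=(250,417),head=(290,470),dark=(295,320),pointer=(296,406)).items():print(n,dep(d,235+x/3.85,100+y/3.85).round(4))
```

```text
[0.57842477 0.15652988 0.137     ] [0.5953574  0.22482599 0.137     ] 0.0703638584738857 13.924541953845788 [0.58689109 0.19067794 0.137     ]
rear [0.63979716 0.14210082 0.129     ] [0.65629116 0.2098506  0.129     ] 0.0697286456046575
grip [0.4600096  0.12186444 0.115     ] [0.47865533 0.19851759 0.115     ]
trig [0.49540925 0.11478221 0.115     ] [0.50040891 0.18003962 0.115     ]
base near [0.44672485 0.1897317  0.01      ] [0.46097794 0.25691786 0.01      ] 0.06868136567609064
bolt [0.50182588 0.21114241 0.118     ] [0.60795272 0.18477055 0.128     ]
rod [0.4657 0.2215 0.1201]
block [0.4838 0.2167 0.136 ]
grip [0.4637 0.161  0.1249]
trig [0.4958 0.1568 0.1273]
fl [0.5826 0.1744 0.1381]
head [0.6097 0.1847 0.1308]
dark [0.551  0.199  0.1335]
pointer [0.5818 0.1922 0.14  ]
```

```bash
cat >> h.py <<'E'
YAW=np.radians(-13.8); EX=np.array([np.cos(YAW),np.sin(YAW),0]);EY=np.array([-np.sin(YAW),np.cos(YAW),0]); O=np.array([.587,.1907,0])
def F(x,y,z): return O+EX*x+EY*y+np.array([0,0,z])
YT=YAW+np.pi/2; YH=np.pi+YAW
E
python3 - <<'E'
from h import *
print(F(-.1005,-.063,0),YT,YH)
print(rel(F(-.1005,-.063,.25),down(YT)))
E
```

```text
[0.4743734  0.15349115 0.        ] 1.329940890019679 2.9007372168145755
[0.0, -0.0002, 1.0033, 0.1672, -0.0689, 0.402]
```

>>> arm_command(
  motion=[
    [[0,0,1.0,0.167,-0.069,0.4,1],[0,0,1.0,0.167,-0.069,0.4,1],[0,0,1.0,0.167,-0.069,0.4,1],[0,0,1.0,0.167,-0.069,0.4,1],[0,0,1.0,0.167,-0.069,0.4,1],[0,0,1.0,0.167,-0.069,0.4,1],[0,0,1.0,0.167,-0.069,0.4,1],[0,0,1.0,0.167,-0.069,0.4,1]],
  ],
)

```text
time: 2.65
tool_pos: [0.474, 0.154, 0.2518]
tool_rot: [3.139, -0.0, 1.701]
contact_force: [0.5, 0.7, 0.1]
opening: 0.0916
```

Run:
```python
from h import *
print(rel(F(-.1005,-.063,.25),down(YT)));print(rel(F(-.1005,-.063,.17),down(YT)))
```

```text
[0.0016, -0.0005, 0.2363, -0.0018, 0.001, 0.0062]
[0.0016, -0.0005, 0.2363, -0.0019, 0.0003, 0.2728]
```

>>> arm_command(
  motion=[
    [[0,0,0.236,-0.002,0,0,1],[0,0,0.236,-0.002,0,0,1],[0,0,0.236,-0.002,0,0.0,1],[0,0,0.236,-0.002,0,0.27,1],[0,0,0.236,-0.002,0,0.27,1],[0,0,0.236,-0.002,0,0.27,1]],
  ],
)

```text
time: 3.25
tool_pos: [0.4717, 0.1528, 0.167]
tool_rot: [-3.136, 0.002, 1.336]
contact_force: [0.7, -0.7, -0.1]
opening: 0.0919
```

Run:
```python
from h import *
print(rel(F(-.1005,-.063,.096),down(YT)),robot.observe()['tool_rot'])
snap('wrist','w2');d=snap('side','s2');
```

```text
[-0.0036, 0.0014, 0.0041, 0.0048, 0.0097, 0.2368] [-3.13590756e+00  2.18483540e-03  1.33633388e+00]
```

View pics/w2.png

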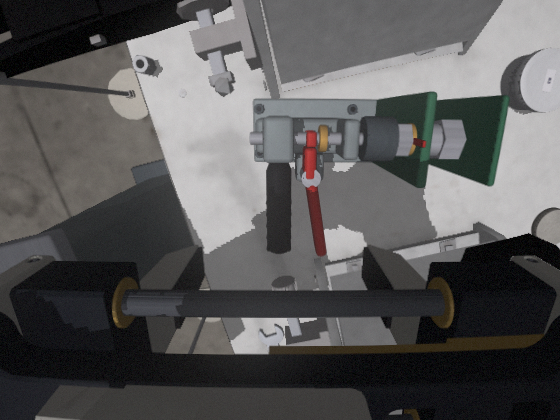

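View pics/s2.png

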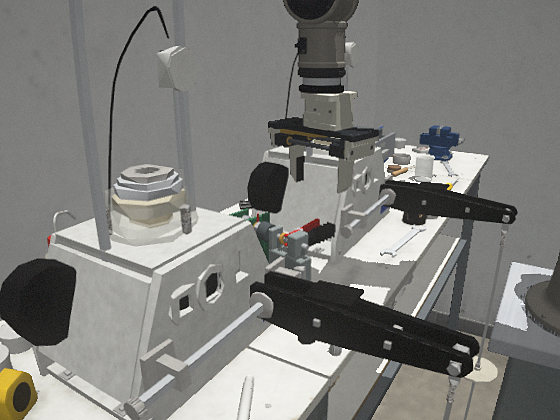

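Run:
```python
from h import *
d=load('w2')
def fx(p): q=p-O; return np.round([q@EX,q@EY,p[2]],4)
for n,u,v,z in [('gripmid',279,215,.115),('griptip',279,252,.115),('trig tip',321,254,.115),('hinge',310,178,.125),('fl a',433,94,.137),('fl b',424,184,.137),('rear a',506,98,.129),('rear b',493,183,.129),('headtop',453,139,.13),('pointer',420,143,.14)]:
    print(n,fx(onz(d,u,v,z)),fx(dep(d,u,v)))
```

```text
gripmid [-0.1072 -0.0646  0.115 ] [-0.107  -0.0601  0.1287]
griptip [-0.1071 -0.0992  0.115 ] [-0.1069 -0.0936  0.1267]
trig tip [-0.0698 -0.1009  0.115 ] [-0.0715 -0.0949  0.1274]
hinge [-0.0827 -0.0304  0.125 ] [-0.083  -0.0298  0.1279]
fl a [0.0009 0.033  0.137 ] [-0.0002  0.0329  0.1392]
fl b [ 0.003  -0.0316  0.137 ] [ 0.003  -0.0316  0.137 ]
rear a [0.0612 0.0329 0.129 ] [0.06   0.0327 0.1306]
rear b [ 0.0636 -0.0318  0.129 ] [ 0.0632 -0.0316  0.1296]
headtop [0.0241 0.0018 0.13  ] [0.0227 0.002  0.1324]
pointer [-0.0055 -0.0008  0.14  ] [-0.0057 -0.0008  0.1404]
```

>>> arm_command(
  motion=[
    [[-0.003,0.001,0.004,0.005,0.007,0.12,1],[-0.003,0.001,0.004,0.005,0.007,0.237,1],[-0.003,0.001,0.004,0.005,0.007,0.237,1],[-0.003,0.001,0.004,0.005,0.007,0.237,1]],
  ],
  grip_force=40,
)

```text
time: 3.75
tool_pos: [0.4788, 0.1539, 0.1004]
tool_rot: [3.134, -0.003, 1.329]
contact_force: [0.6, 0.2, 0.4]
opening: 0.0916
```

Run:
```python
from h import *
s=robot.observe(); q=s['tool_pos']-O; print(q@EX,q@EY,q[2],s['contact_force'])
```

```text
-0.09626572242522531 -0.06155274291758121 0.100425749186077 [0.60803286 0.20900847 0.42091233]
```

>>> arm_command(
  motion=[
    [[0,0,0,0,0,0,1],[0,0,0,0,0,0,1]],
  ],
)

```text
time: 3.95
tool_pos: [0.4791, 0.1537, 0.1004]
tool_rot: [3.133, -0.003, 1.329]
contact_force: [0.4, 0.3, -0.3]
opening: 0.092
```

Run:
```python
from h import *
s=robot.observe(); q=s['tool_pos']-O; print(q@EX,q@EY,q[2],s['contact_force'])
```

```text
-0.09599196455750912 -0.06163497202163414 0.10036366841299088 [ 0.36831229  0.27962857 -0.32297138]
```

>>> arm_command(
  motion=[
    [[0.005,0,0,0,-0.015,0.012,1],[0.005,0,0,0,-0.015,0.012,1],[0.005,0,0,0,-0.015,0.012,1]],
  ],
)

```text
time: 4.25
tool_pos: [0.4733, 0.1545, 0.0947]
tool_rot: [-3.138, -0.002, 1.328]
contact_force: [-0.3, -0.1, -0.1]
opening: 0.0923
```

Run:
```python
from h import *
s=robot.observe(); q=s['tool_pos']-O; print(q@EX,q@EY,q[2],s['contact_force'])
```

```text
-0.10183526984001215 -0.06225548043429932 0.0946564808230715 [-0.27745235 -0.14904499 -0.13476145]
```

>>> arm_command(
  motion=[
    [[0,0,0,0,0.004,0,0.2],[0,0,0,0,0.004,0,0],[0,0,0,0,0.004,0,-0.2],[0,0,0,0,0.004,0,-0.4],[0,0,0,0,0.004,0,-0.4]],
  ],
)

```text
time: 4.75
tool_pos: [0.4744, 0.1542, 0.0945]
tool_rot: [-3.138, -0.002, 1.328]
contact_force: [-0.2, 0.1, -0.3]
opening: 0.0564
```

>>> arm_command(
  motion=[
    [[0,0,0,0,0,0,-0.4],[0,0,0,0,0,0,-0.4],[0,0,0,0,0,0,-0.6],[0,0,0,0,0,0,-0.6],[0,0,0,0,0,0,-0.6],[0,0,0,0,0,0,-0.6]],
  ],
)

```text
time: 5.35
tool_pos: [0.4745, 0.1542, 0.0945]
tool_rot: [-3.138, -0.002, 1.328]
contact_force: [0.0, -0.5, -0.2]
opening: 0.0181
```

Run:
```python
from h import *
s=robot.observe(); q=s['tool_pos']-O; print(q@EX,q@EY,q[2],s['contact_force'],s['opening'])
d=snap('wrist','w3');e=snap('side','s3');crop(e,'s3c',220,360,190,300,5)
```

```text
-0.10059776227435471 -0.062247612046848345 0.09453560406926488 [ 0.0464465  -0.46886323 -0.1694581 ] 0.01808939799924154
```

View pics/w3.png

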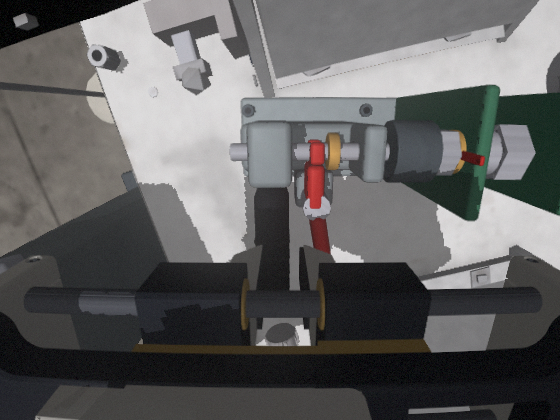

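View pics/s3c.png

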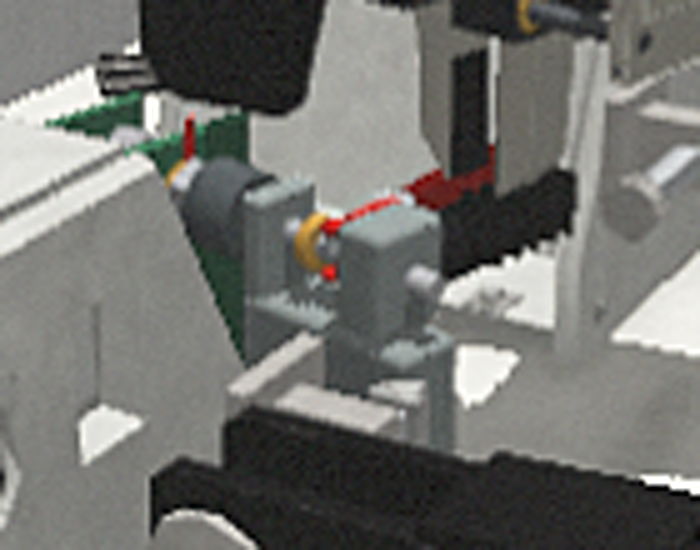

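Run:
```python
from h import *
def fx(p): q=p-O; return np.round([q@EX,q@EY,p[2]],4)
e=load('s3');d=load('w3')
for x,y in [(430,150),(465,60),(520,100),(520,170),(520,185),(510,200),(530,210),(470,185),(340,225),(190,120)]:
    u,v=220+x/5,190+y/5; print((x,y),fx(dep(e,u,v)),dep(e,u,v).round(3))
for u,v in [(270,220),(318,235),(265,275),(307,275),(262,290),(310,300),(280,330),(300,255),(262,255)]: print((u,v),fx(dep(d,u,v)))
print(proj(e,F(-.1005,-.063,.096)),proj(e,F(-.1072,-.0646,.115)),proj(d,F(-.1005,-.063,.096)))
```

```text
(430, 150) [-0.0795 -0.0509  0.1364] [0.498 0.16  0.136]
(465, 60) [-0.0904 -0.057   0.1724] [0.486 0.157 0.172]
(520, 100) [-0.1218 -0.0506  0.167 ] [0.457 0.171 0.167]
(520, 170) [-0.1224 -0.0509  0.1407] [0.456 0.17  0.141]
(520, 185) [-0.1138 -0.0615  0.1293] [0.462 0.158 0.129]
(510, 200) [-0.1139 -0.0561  0.1251] [0.463 0.163 0.125]
(530, 210) [-0.1156 -0.0654  0.1188] [0.459 0.155 0.119]
(470, 185) [-0.0763 -0.0773  0.1136] [0.494 0.134 0.114]
(340, 225) [-0.0968  0.0138  0.1321] [0.496 0.227 0.132]
(190, 120) [-0.0049 -0.0004  0.1422] [0.582 0.191 0.142]
(270, 220) [-0.1083 -0.0368  0.1285]
(318, 235) [-0.0812 -0.0464  0.1269]
(265, 275) [-0.1107 -0.0625  0.144 ]
(307, 275) [-0.0898 -0.053   0.1608]
(262, 290) [-0.1074 -0.0315  0.2079]
(310, 300) [-0.0931 -0.0327  0.2113]
(280, 330) [-0.1036 -0.1414  0.0907]
(300, 255) [-0.092  -0.0526  0.1401]
(262, 255) [-0.1123 -0.0525  0.1403]
[318.54475475 241.45691938] [322.11967637 232.76510802] [283.96164912 240.51051841]
```

Run:
```python
from h import *
e=load('s3')
def mk(e,pts,u0,u1,v0,v1,k):
    im=cv2.resize(e['image'][v0:v1,u0:u1,::-1],None,fx=k,fy=k,interpolation=cv2.INTER_CUBIC)
    for p in pts:
        u,v=proj(e,p); cv2.circle(im,(int((u+.5-u0)*k),int((v+.5-v0)*k)),3,(255,0,255),-1)
    return im
a=mk(e,[[.4745,.1542,.0945],[.4745,.1542,.1135]],285,345,195,265,6)
e2=load('s2'); b=mk(e2,[[.4717,.1528,.167],[.479,.1537,.167]],285,345,145,215,6)
cv2.imwrite('pics/cmp.png',np.hstack([a,b]))
```

```text
(no output)
```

View pics/cmp.png

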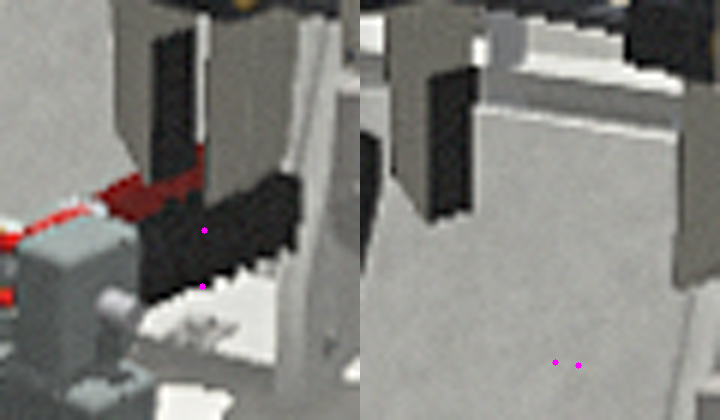

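Run:
```python
from h import *
e=load('s2')
for u,v in [(285+70/6,145+210/6),(285+60/6,145+190/6),(285+325/6,145+280/6),(285+330/6,145+270/6),(285+100/6,145+205/6)]: 
    print(round(u),round(v),dep(e,u,v).round(4))
e=load('side0')
z=dep(e,395,325),dep(e,390,315),dep(e,380,310),dep(e,467,280); print(np.round(z,4))
print(robot.tcp_to_grasp)
```

```text
297 180 [0.5237 0.1492 0.2058]
295 177 [0.5241 0.1547 0.2135]
339 192 [0.4275 0.1741 0.2066]
340 190 [0.4259 0.1744 0.2098]
302 179 [0.5204 0.1364 0.2046]
[[0.2096 0.542  0.2348]
 [0.2128 0.5484 0.2471]
 [0.2226 0.5443 0.2464]
 [0.1711 0.4447 0.2391]]
0.0188
```

Run:
```python
from h import *
for n,s,tz in (('s2',0,.167),('s3',0,.0945)):
    e=load(n)
    for u in (295,300,340,345,350):
        print(n,u,[(v,*dep(e,u,v).round(3)) for v in range(120,215,6) if .1<dep(e,u,v)[1]<.26 and dep(e,u,v)[2]>.1 and .3<dep(e,u,v)[0]<.62])
e=load('s2');crop(e,'s2c',250,400,100,220,5)
```

```text
s2 295 [(120, np.float64(0.538), np.float64(0.131), np.float64(0.312)), (126, np.float64(0.517), np.float64(0.168), np.float64(0.309)), (132, np.float64(0.519), np.float64(0.164), np.float64(0.297)), (138, np.float64(0.526), np.float64(0.152), np.float64(0.284)), (144, np.float64(0.524), np.float64(0.154), np.float64(0.274)), (150, np.float64(0.527), np.float64(0.15), np.float64(0.262)), (156, np.float64(0.525), np.float64(0.154), np.float64(0.252)), (162, np.float64(0.527), np.float64(0.15), np.float64(0.239)), (168, np.float64(0.526), np.float64(0.152), np.float64(0.229)), (174, np.float64(0.527), np.float64(0.15), np.float64(0.217)), (180, np.float64(0.525), np.float64(0.153), np.float64(0.207))]
s2 300 [(120, np.float64(0.534), np.float64(0.119), np.float64(0.31)), (126, np.float64(0.504), np.float64(0.173), np.float64(0.31)), (132, np.float64(0.507), np.float64(0.167), np.float64(0.299)), (138, np.float64(0.522), np.float64(0.14), np.float64(0.282)), (144, np.float64(0.502), np.float64(0.177), np.float64(0.28)), (150, np.float64(0.522), np.float64(0.141), np.float64(0.26)), (156
[... 5162 characters left out ...]
, np.float64(0.4), np.float64(0.21), np.float64(0.201))]
s3 350 [(138, np.float64(0.424), np.float64(0.144), np.float64(0.293)), (144, np.float64(0.424), np.float64(0.144), np.float64(0.283)), (162, np.float64(0.423), np.float64(0.144), np.float64(0.252)), (168, np.float64(0.423), np.float64(0.143), np.float64(0.241)), (174, np.float64(0.415), np.float64(0.16), np.float64(0.236)), (180, np.float64(0.4), np.float64(0.195), np.float64(0.237)), (186, np.float64(0.395), np.float64(0.206), np.float64(0.23)), (192, np.float64(0.394), np.float64(0.207), np.float64(0.221)), (198, np.float64(0.398), np.float64(0.197), np.float64(0.207)), (204, np.float64(0.397), np.float64(0.199), np.float64(0.198))]
```

View pics/s2c.png

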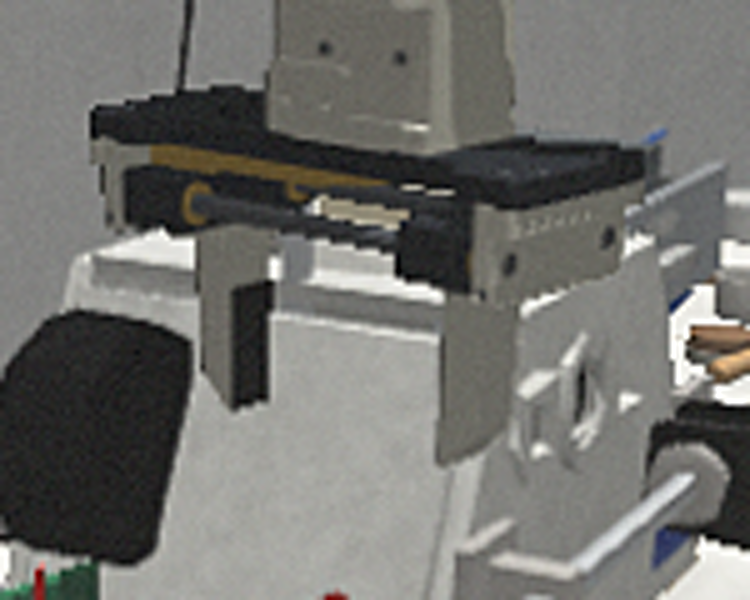

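The side view shows the drawn fingertips about 37 mm above the reported TCP. The jaws closed above the grip and touched nothing: opening 18 mm, no force. I'll open them, go 37 mm lower and check again.

>>> arm_command(
  motion=[
    [[0,0,0,0,0,0,1],[0,0,0,0,0,0,1],[0,0,0,0,0,0,1],[0,0,0,0,0,0,1],[0,0,0,0,0,0,1],[0,0,0,0,0,0,1],[0,0,0,0,0,0,1],[0,0,0,0,0,0,1]],
  ],
)

```text
time: 6.25
tool_pos: [0.4745, 0.1543, 0.0945]
tool_rot: [-3.138, -0.002, 1.329]
contact_force: [-0.5, -1.0, 0.6]
opening: 0.0781
```

>>> arm_command(
  motion=[
    [[0,0,0,0,0,0,1],[0,0,0,0,0,0,1],[0,0,0,0,0,0.06,1],[0,0,0,0,0,0.12,1],[0,0,0,0,0,0.12,1],[0,0,0,0,0,0.12,1]],
  ],
)

```text
time: 6.85
tool_pos: [0.4744, 0.1543, 0.0587]
tool_rot: [-3.138, -0.002, 1.328]
contact_force: [0.3, 0.2, -0.2]
opening: 0.0919
```

Run:
```python
from h import *
s=robot.observe(); q=s['tool_pos']-O; print(q@EX,q@EY,q[2],s['contact_force'],s['opening'])
d=snap('wrist','w4');e=snap('side','s4');crop(e,'s4c',220,360,170,300,5)
```

```text
-0.10071105860861235 -0.06218646493164538 0.058709820709051765 [ 0.29301296  0.23455788 -0.23511711] 0.09190844028960035
```

View pics/w4.png

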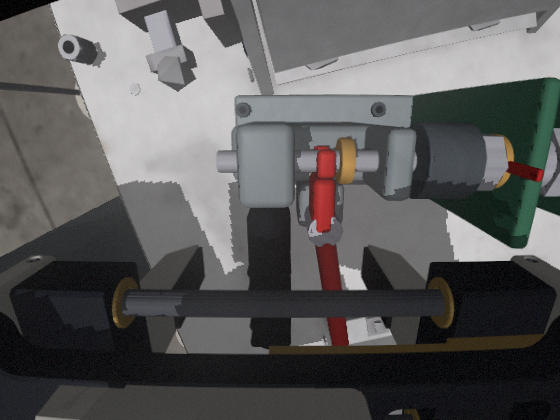

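View pics/s4c.png

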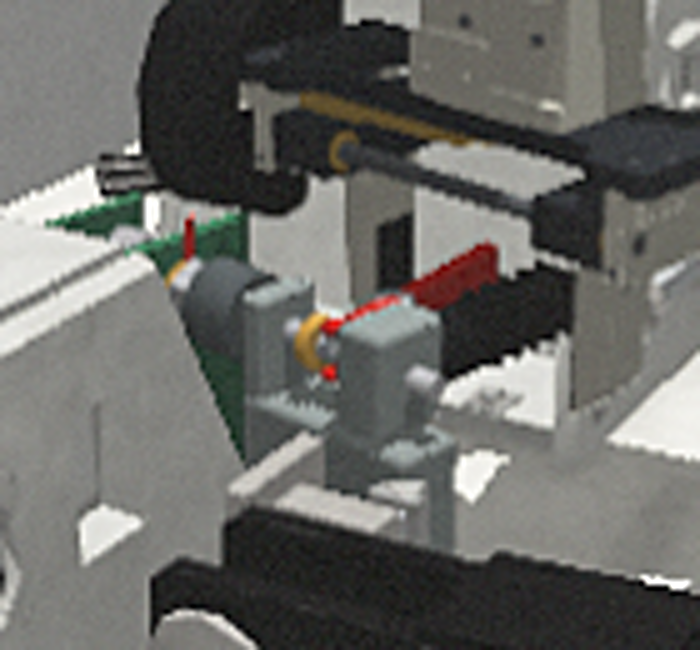

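>>> arm_command(
  motion=[
    [[0,0,0,0,0,0,-0.5],[0,0,0,0,0,0,-0.5],[0,0,0,0,0,0,-0.5],[0,0,0,0,0,0,-0.5],[0,0,0,0,0,0,-0.5],[0,0,0,0,0,0,-0.5],[0,0,0,0,0,0,-0.5],[0,0,0,0,0,0,-0.5]],
  ],
  grip_force=40,
)

```text
time: 7.75
tool_pos: [0.4752, 0.1534, 0.0588]
tool_rot: [-3.14, -0.001, 1.327]
contact_force: [5.1, -7.6, -1.0]
opening: 0.0342
```

>>> arm_command(
  motion=[
    [[0,0,0,0,0,0,-0.7],[0,0,0,0,0,0,-0.7],[0,0,0,0,0,0,-0.7],[0,0,0,0,0,0,-0.7]],
  ],
  grip_force=50,
)

```text
time: 8.15
tool_pos: [0.4751, 0.1534, 0.0588]
tool_rot: [-3.14, -0.001, 1.326]
contact_force: [1.8, -5.7, 1.1]
opening: 0.034
```

Run:
```python
from h import *
s=robot.observe(); q=s['tool_pos']-O; print(q@EX,q@EY,q[2],s['contact_force'],s['opening'])
d=snap('wrist','w5');e=snap('side','s5');crop(e,'s5c',220,360,170,300,5)
```

```text
-0.09975116149227094 -0.06294600468462577 0.05884616946140385 [ 1.76263331 -5.71900627  1.11961697] 0.034018620553875584
```

View pics/w5.png

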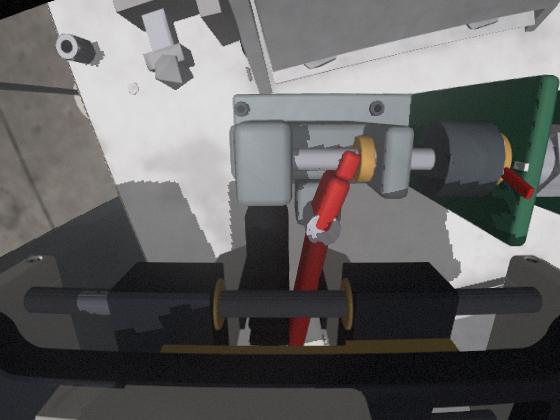

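View pics/s5c.png

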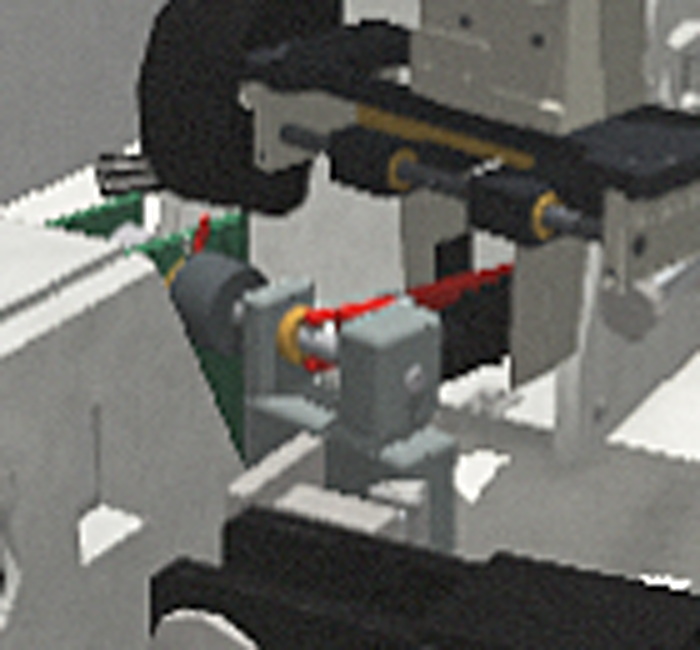

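>>> arm_command(
  motion=[
    [[0,0,0,0,0,0,1],[0,0,0,0,0,0,1],[0,0,0,0,0,0,1],[0,0,0,0,0,0,1],[0,0,0,0,0,0,1],[0,0,0,0,0,0,1],[0,0,0,0,0,0,1],[0,0,0,0,0,0,1]],
  ],
)

```text
time: 9.05
tool_pos: [0.4741, 0.1544, 0.0584]
tool_rot: [-3.138, -0.002, 1.329]
contact_force: [-0.7, 0.4, 0.1]
opening: 0.0903
```

>>> arm_command(
  motion=[
    [[0,0,0,0,0,0,1],[0,0,0,0,0,-0.16,1],[0,0,0,0,0,-0.32,1],[0,0,0,0,0,-0.48,1],[0,0,0,0,0,-0.56,1],[0,0,0,0,0,-0.56,1]],
  ],
)

```text
time: 9.65
tool_pos: [0.4768, 0.1543, 0.2305]
tool_rot: [3.137, -0.005, 1.329]
contact_force: [0.3, -0.2, -0.5]
opening: 0.0923
```

Run:
```python
from h import *
s=robot.observe(); print(s['tool_pos'],s['tool_rot'],s['opening'])
print(rel(F(.024,0,.25),down(YH)))
d=snap('wrist','w6');e=snap('side','s6');crop(e,'s6c',220,360,170,300,5)
```

```text
[0.47676465 0.15430741 0.23052254] [ 3.13725678 -0.00487732  1.32857453] 0.09226694050594034
[0.0046, -0.0003, -1.0009, 0.2063, 0.4079, -0.0622]
```

View pics/w6.png

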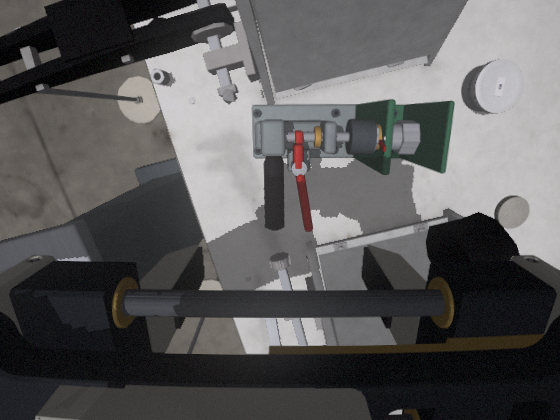

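View pics/s6c.png

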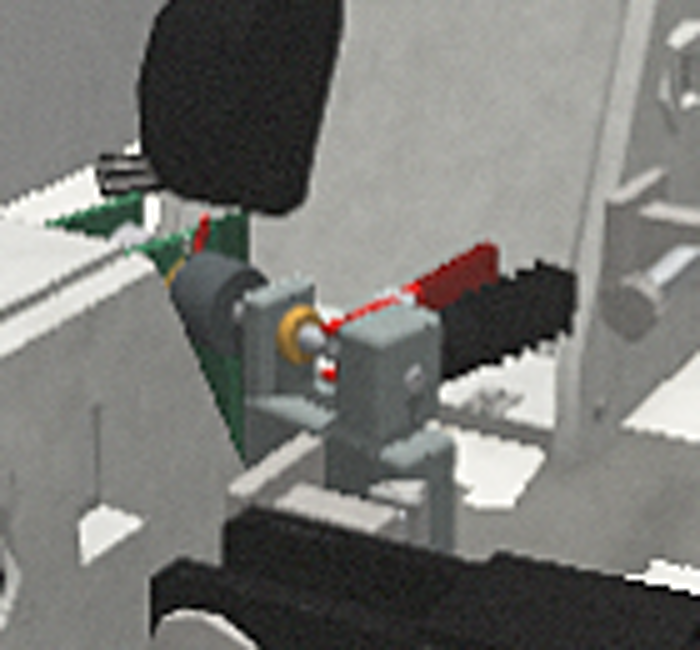

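Run:
```python
from h import *
for n,vr,ur in (('top0',(140,235),(195,320)),('w6',(60,250),(230,559))):
    d=load(n); Q=[]
    for v in range(*vr):
        for u in range(*ur):
            if d['z_map'][v,u]<=0: continue
            p=dep(d,u,v); q=p-O; Q.append([q@EX,q@EY,p[2]])
    Q=np.array(Q); b=Q[(Q[:,0]>-.04)&(Q[:,0]<.12)&(abs(Q[:,1])<.17)&(Q[:,2]>.125)&(Q[:,2]<.35)]
    for lo in np.arange(-.17,.17,.01):
        c=b[(b[:,1]>=lo)&(b[:,1]<lo+.01)]
        if len(c): print(n,round(lo,3),len(c),'x',c[:,0].min().round(3),c[:,0].max().round(3),'z',c[:,2].min().round(3),c[:,2].max().round(3))
```

```text
top0 -0.17 79 x 0.058 0.12 z 0.125 0.192
top0 -0.16 70 x 0.081 0.12 z 0.127 0.197
top0 -0.15 70 x 0.078 0.119 z 0.127 0.202
top0 -0.14 78 x 0.076 0.12 z 0.128 0.2
top0 -0.13 81 x 0.073 0.12 z 0.125 0.198
top0 -0.12 80 x 0.071 0.119 z 0.127 0.197
top0 -0.11 80 x 0.069 0.116 z 0.127 0.191
top0 -0.1 77 x 0.065 0.115 z 0.126 0.189
top0 -0.09 53 x 0.066 0.112 z 0.14 0.176
top0 -0.08 4 x 0.102 0.109 z 0.15 0.157
top0 -0.04 12 x -0.002 0.063 z 0.13 0.138
top0 -0.03 19 x -0.003 0.066 z 0.125 0.142
top0 -0.02 59 x -0.038 0.065 z 0.125 0.142
top0 -0.01 94 x -0.039 0.065 z 0.125 0.145
top0 0.0 78 x -0.039 0.063 z 0.125 0.139
top0 0.01 24 x -0.032 0.062 z 0.125 0.141
top0 0.02 20 x -0.003 0.062 z 0.125 0.138
top0 0.03 4 x -0.002 0.059 z 0.127 0.137
top0 0.12 1 x 0.025 0.025 z 0.125 0.125
w6 -0.12 40 x 0.07 0.073 z 0.125 0.142
w6 -0.11 134 x 0.068 0.071 z 0.125 0.166
w6 -0.1 671 x 0.065 0.114 z 0.126 0.184
w6 -0.09 1013 x 0.064 0.113 z 0.126 0.184
w6 -0.08 343 x 0.084 0.111 z 0.125 0.165
w6 -0.04 77 x -0.004 0.064 z 0.125 0.139
w6 -0.03 198 x -0.004 0.065 z 0.125 0.139
w6 -0.02 327 x -0.033 0.064 z 0.125 0.144
w6 -0.01 748 x -0.033 0.064 z 0.125 0.144
w6 0.0 812 x -0.033 0.064 z 0.125 0.139
w6 0.01 412 x -0.034 0.064 z 0.125 0.139
w6 0.02 201 x -0.004 0.065 z 0.125 0.139
w6 0.03 95 x -0.004 0.064 z 0.126 0.139
```

>>> arm_command(
  motion=[
    [[0,0,-1.0,0.19,0.39,-0.06,0.6],[0,0,-1.0,0.19,0.39,-0.06,0.6],[0,0,-1.0,0.19,0.39,-0.06,0.6],[0,0,-1.0,0.19,0.39,-0.06,0.6],[0,0,-1.0,0.19,0.39,-0.06,0.6],[0,0,-1.0,0.19,0.39,-0.06,0.6],[0,0,-1.0,0.19,0.39,-0.06,0.6],[0,0,-1.0,0.19,0.39,-0.06,0.6]],
  ],
)

```text
time: 10.55
tool_pos: [0.6013, 0.181, 0.2414]
tool_rot: [-3.139, -0.007, 2.535]
contact_force: [0.5, -0.3, 0.3]
opening: 0.0737
```

```bash
cat >> h.py <<'E'
def HP(phi,back=0,x=.020,y=0.,z=.115,d=.055):
    R=Ro.from_rotvec(EX*phi)*down(YH); return F(x,y,z)+R.apply([0,0,d-back]),R
def st():
    s=robot.observe(); q=s['tool_pos']-O; R=Ro.from_euler('xyz',s['tool_rot']); t=(R*down(YH).inv()).as_rotvec()
    print('fix',np.round([q@EX,q@EY,q[2]],4),'tilt(ex,ey,ez)',np.round([t@EX,t@EY,t[2]],4),'F',np.round(s['contact_force'],1),'T',np.round(s['torque'],2),'op',round(s['opening'],4),'t',s['time'])
    g=s['tool_pos']-R.apply([0,0,.056])-O; print('grasp',np.round([g@EX,g@EY,g[2]],4))
E
python3 - <<'E'
from h import *
st(); print(rel(*HP(.18,.11)))
E
```

```text
fix [ 0.0162 -0.006   0.2414] tilt(ex,ey,ez) [-0.0016  0.0073 -0.3662] F [ 0.5 -0.3  0.3] T [-0.07  0.02  0.03] op 0.0737 t 10.55
grasp [ 0.0166 -0.006   0.2974]
[-0.1143, 0.0163, -0.2329, -0.0181, -0.0065, 0.241]
```

>>> arm_command(
  motion=[
    [[-0.114,0.016,-0.233,-0.02,0,0.1,0.6],[-0.114,0.016,-0.233,-0.02,0,0.1,0.6],[-0.114,0.016,-0.233,-0.02,0,0.1,0.6],[-0.114,0.016,-0.233,-0.02,0,0.1,0.6],[-0.114,0.016,-0.233,-0.02,0,0.1,0.6]],
  ],
)

```text
time: 11.05
tool_pos: [0.6064, 0.1774, 0.2128]
tool_rot: [2.962, 0.002, 2.891]
contact_force: [0.4, -0.2, 0.7]
opening: 0.0732
```

Run:
```python
from h import *
st(); print(rel(*HP(.18,.11)));print(rel(*HP(.18,.06)))
d=snap('wrist','w7');e=snap('side','s7');
```

```text
fix [ 0.0221 -0.0083  0.2128] tilt(ex,ey,ez) [ 0.1795 -0.0027 -0.0093] F [ 0.4 -0.2  0.7] T [-0.08  0.07  0.03] op 0.0732 t 11.05
grasp [ 0.0219 -0.0183  0.2679]
[-0.0003, 0.0023, -0.0057, 0.0071, -0.0312, 0.1424]
[-0.0003, 0.0023, -0.0057, 0.0077, -0.0311, 0.309]
```

View pics/w7.png

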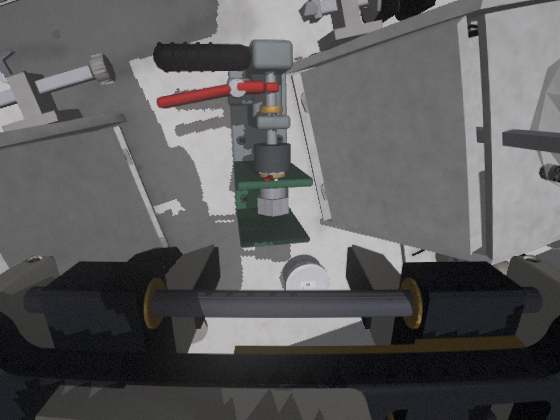

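View pics/s7.png

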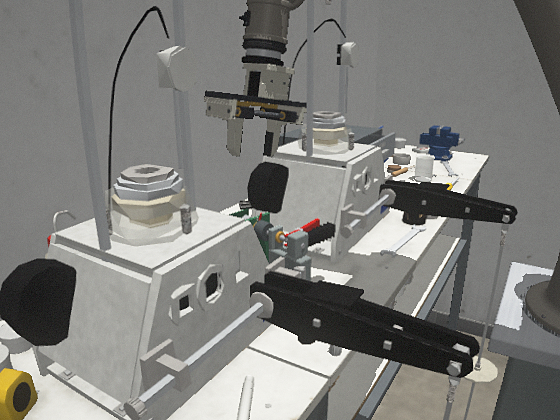

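Run:
```python
from h import *
d=load('w7'); s=robot.observe(); R=Ro.from_euler('xyz',s['tool_rot'])
def tl(p): return R.inv().apply(p-s['tool_pos']).round(4)
def fx(p): q=p-O; return np.round([q@EX,q@EY,p[2]],4)
C=d['cam_to_world']; print('cam in tool',tl(C[:3,3]),(R.inv().as_matrix()@C[:3,:3]).round(3).tolist())
crop(d,'w7c',225,325,140,255,5)
for p in ((272,200),(272,208),(262,205),(283,205)): print(p,fx(dep(d,*p)),tl(dep(d,*p)))
print('fl',fx(onz(d,235,187.,.137)),fx(onz(d,312,182,.137)))
print('desired axis pt', tl(F(.024,0,.115)))
for p in ((190,260),(212,250),(365,260),(352,250),(178,285),(385,285)): print(p,tl(dep(d,*p)))
```

```text
cam in tool [ 0.0822 -0.0002 -0.1929] [[-0.002, -0.954, -0.299], [1.0, -0.002, -0.001], [-0.0, -0.299, 0.954]]
(272, 200) [ 0.0169 -0.0029  0.1318] [ 0.0056 -0.0102  0.0812]
(272, 208) [ 0.0246 -0.0031  0.1322] [-0.0021 -0.0103  0.0808]
(262, 205) [ 0.0235 -0.0117  0.1244] [-0.001  -0.0201  0.087 ]
(283, 205) [0.023  0.0078 0.1299] [-0.0004  0.      0.085 ]
fl [ 0.0015 -0.0366  0.137 ] [0.0004 0.0339 0.137 ]
desired axis pt [-0.0014 -0.0103  0.0983]
(190, 260) [ 0.0126 -0.0469 -0.0555]
(212, 250) [ 0.0098 -0.0399 -0.0375]
(365, 260) [ 0.0115  0.0417 -0.0535]
(352, 250) [ 0.0108  0.038  -0.04  ]
(178, 285) [ 0.0111 -0.0463 -0.0767]
(385, 285) [ 0.0121  0.0439 -0.0786]
```

View pics/w7c.png

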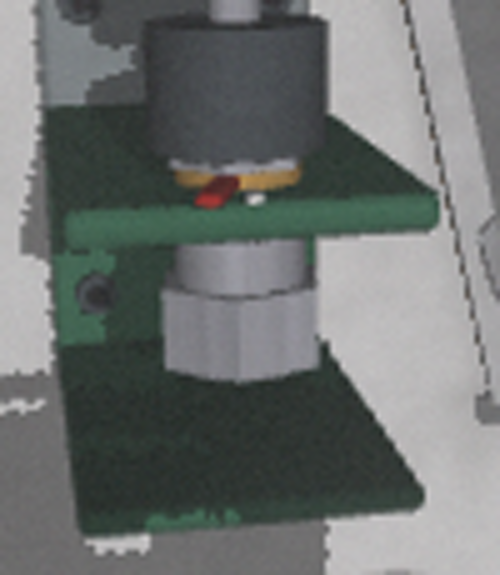

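>>> arm_command(
  motion=[
    [[0,0.002,-0.006,0.007,-0.031,0.15,0.6],[0,0.002,-0.006,0.007,-0.031,0.3,0.6],[0,0.002,-0.006,0.007,-0.031,0.3,0.6],[0,0.002,-0.006,0.007,-0.031,0.3,0.6],[0,0.002,-0.006,0.007,-0.031,0.3,0.6]],
  ],
)

```text
time: 11.65
tool_pos: [0.6087, 0.1854, 0.1268]
tool_rot: [2.959, 0.007, 2.905]
contact_force: [-0.4, 0.1, 0.1]
opening: 0.0733
```

Run:
```python
from h import *
st(); print(rel(*HP(.18,.03)));print(rel(*HP(.18,0)))
d=snap('wrist','w8');
```

```text
fix [0.0223 0.     0.1268] tilt(ex,ey,ez) [ 0.1825 -0.007   0.0046] F [-0.4  0.1  0.1] T [-0.07  0.    0.  ] op 0.0733 t 11.65
grasp [ 0.0219 -0.0102  0.1818]
[0.0016, 0.0042, 0.0033, 0.0085, -0.0073, 0.1218]
[0.0016, 0.0042, 0.0033, 0.0092, -0.0076, 0.2218]
```

View pics/w8.png

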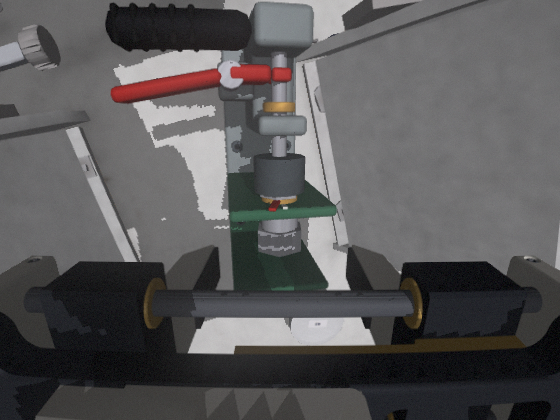

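>>> arm_command(
  motion=[
    [[0.001,0.004,0.003,0.008,-0.007,0.06,0.6],[0.001,0.004,0.003,0.008,-0.007,0.12,0.6],[0.001,0.004,0.003,0.008,-0.007,0.17,0.6],[0.001,0.004,0.003,0.008,-0.007,0.22,0.6],[0.001,0.004,0.003,0.008,-0.007,0.22,0.6],[0.001,0.004,0.003,0.008,-0.007,0.22,0.6]],
  ],
)

```text
time: 12.3
tool_pos: [0.6078, 0.1951, 0.0596]
tool_rot: [2.962, -0.003, 2.901]
contact_force: [0.2, 0.2, 0.1]
opening: 0.0732
```

Run:
```python
from h import *
st(); print(rel(*HP(.18,0)))
d=snap('wrist','w9'); snap('side','s9')
```

```text
fix [0.0191 0.0093 0.0596] tilt(ex,ey,ez) [1.801e-01 2.600e-03 1.000e-04] F [0.2 0.2 0.1] T [-0.04  0.05 -0.03] op 0.0732 t 12.3
grasp [ 0.0193 -0.0008  0.1147]
[0.0001, -0.0017, -0.0001, -0.0029, 0.0027, -0.0039]
```

View pics/w9.png

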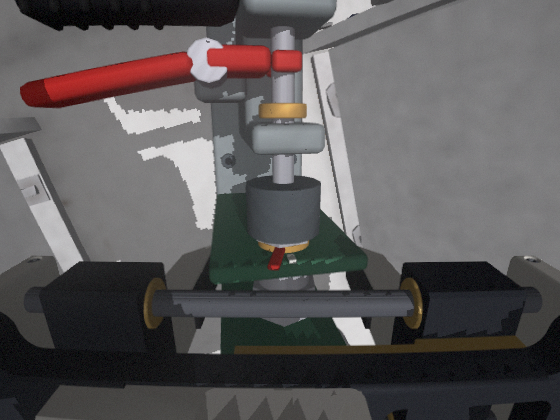

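View pics/s9.png

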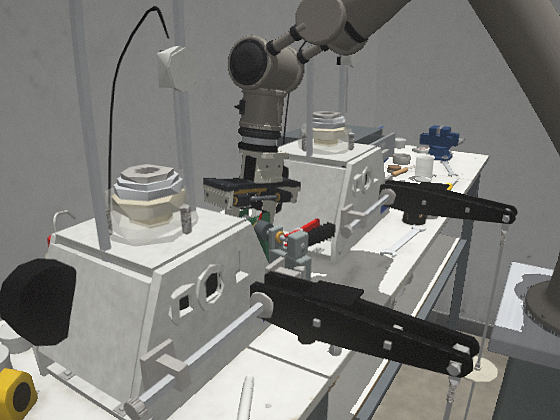

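>>> arm_command(
  motion=[
    [[0,0,0,0,0,0,-0.6],[0,0,0,0,0,0,-0.6],[0,0,0,0,0,0,-0.6],[0,0,0,0,0,0,-0.6],[0,0,0,0,0,0,-0.6],[0,0,0,0,0,0,-0.6],[0,0,0,0,0,0,-0.6],[0,0,0,0,0,0,-0.6]],
  ],
  grip_force=30,
)

```text
time: 13.2
tool_pos: [0.6075, 0.1956, 0.0589]
tool_rot: [2.961, -0.003, 2.901]
contact_force: [0.8, 3.4, 0.7]
opening: 0.0294
```

Run:
```python
from h import *
st()
for p in (.09,0,-.09,-.15): print(p,rel(*HP(p,0,x=.0193,z=.1138)))
d=snap('wrist','w10')
```

```text
fix [0.0188 0.0097 0.0589] tilt(ex,ey,ez) [0.1805 0.0031 0.0003] F [0.8 3.4 0.7] T [ 0.44 -0.24  0.18] op 0.0294 t 13.2
grasp [ 0.0189 -0.0004  0.114 ]
0.09 [0.0576, -0.002, 0.0001, -0.0018, -0.0155, -0.0032]
0 [0.1149, -0.002, 0.0002, -0.0017, -0.0318, -0.0054]
-0.09 [0.1722, -0.002, 0.0003, -0.0017, -0.0479, -0.0091]
-0.15 [0.2104, -0.002, 0.0003, -0.0017, -0.0584, -0.0123]
```

View pics/w10.png

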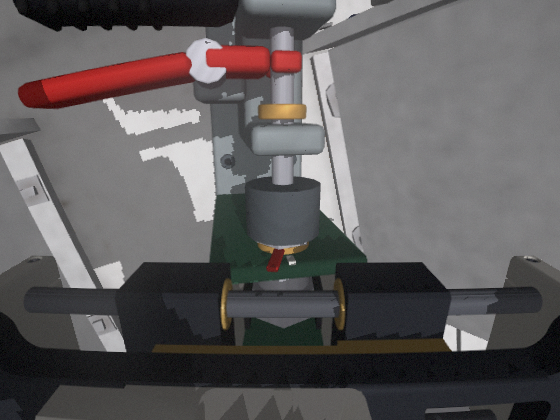

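>>> arm_command(
  motion=[
    [[0.029,0,0,0,-0.008,0,-0.6],[0.058,0,0,0,-0.016,-0.001,-0.6],[0.087,0,0,0,-0.024,-0.002,-0.6],[0.115,0,0,0,-0.032,-0.003,-0.6],[0.115,0,0,0,-0.032,-0.003,-0.6],[0.115,0,0,0,-0.032,-0.003,-0.6]],
  ],
  grip_force=40,
)

```text
time: 13.85
tool_pos: [0.6051, 0.1858, 0.058]
tool_rot: [-3.142, -0.003, 2.901]
contact_force: [1.0, -0.5, 0.5]
opening: 0.0295
```

Run:
```python
from h import *
st()
d=snap('wrist','w11')
for p in (-.09,-.15): print(p,rel(*HP(p,0,x=.0189,z=.1138)))
crop(d,'w11c',200,360,170,300,5)
```

```text
fix [ 0.0188 -0.0005  0.058 ] tilt(ex,ey,ez) [-0.      0.0034  0.0006] F [ 1.  -0.5  0.5] T [ 0.1  -0.12  0.17] op 0.0295 t 13.85
grasp [ 0.019  -0.0005  0.114 ]
-0.09 [0.0575, -0.0022, 0.0001, -0.0005, -0.0148, -0.0036]
-0.15 [0.0957, -0.0022, 0.0002, -0.0005, -0.0258, -0.0049]
```

View pics/w11c.png

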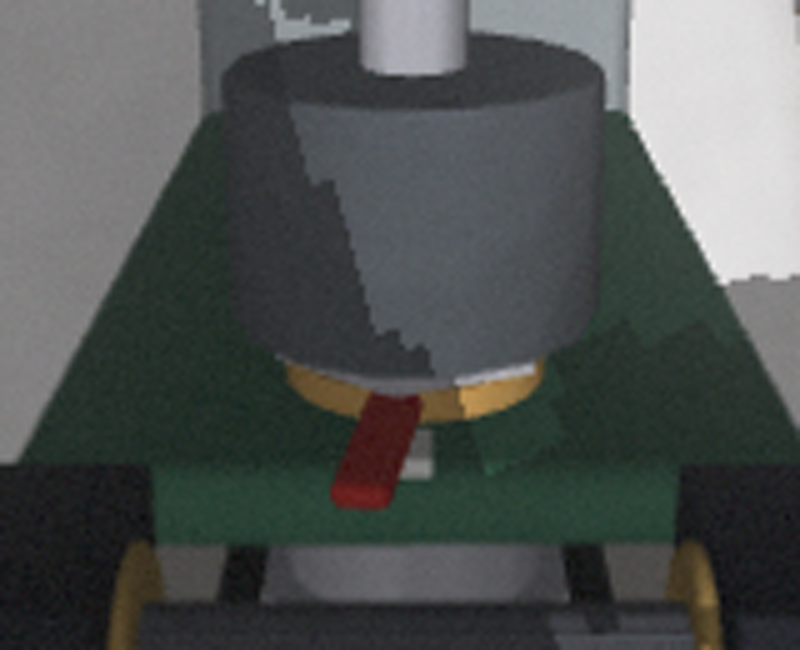

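>>> arm_command(
  motion=[
    [[0.03,0,0,0,-0.008,0,-0.6],[0.06,0,0,0,-0.016,-0.001,-0.6],[0.085,0,0,0,-0.023,-0.002,-0.6],[0.096,0,0,0,-0.026,-0.002,-0.6],[0.096,0,0,0,-0.026,-0.002,-0.6],[0.096,0,0,0,-0.026,-0.002,-0.6]],
  ],
)

```text
time: 14.5
tool_pos: [0.603, 0.1775, 0.0586]
tool_rot: [-2.99, -0.004, 2.9]
contact_force: [-0.2, -4.7, 3.1]
opening: 0.0297
```

Run:
```python
from h import *
st()
d=snap('wrist','w12'); crop(d,'w12c',200,360,170,300,5)
e=snap('side','s12'); crop(e,'s12c',230,300,195,265,8)
```

```text
fix [ 0.0187 -0.009   0.0586] tilt(ex,ey,ez) [-0.1514  0.0039  0.    ] F [-0.2 -4.7  3.1] T [-0.55  0.04  0.3 ] op 0.0297 t 14.5
grasp [ 0.0189 -0.0005  0.114 ]
```

View pics/w12c.png

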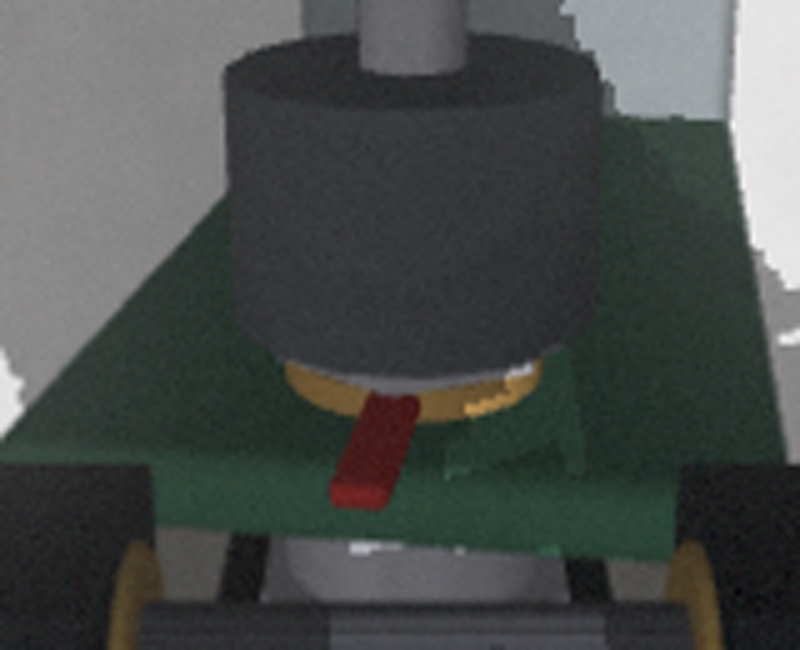

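View pics/s12c.png

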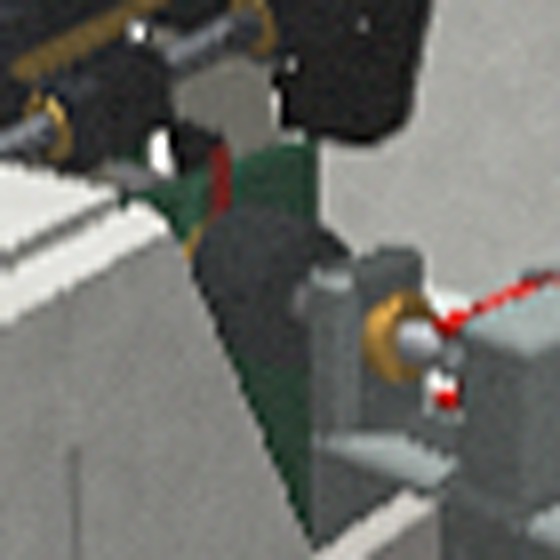

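```bash
cat > ptr.py <<'E'
from h import *
def rayx(d,u,v,x):
    o,r=ray(d,u,v); t=(x-(o-O)@EX)/(r@EX); p=o+r*t; q=p-O; return q@EY,p[2]
def ptr(n,x=-.006,dbg=1):
    d=load(n); hsv=cv2.cvtColor(d['image'],cv2.COLOR_RGB2HSV)
    m=(cv2.inRange(hsv,(0,130,40),(8,255,255))|cv2.inRange(hsv,(172,130,40),(180,255,255)))
    c=proj(d,F(x,0,.137)); mm=np.zeros_like(m); cv2.circle(mm,(int(c[0]),int(c[1])),22 if n[0]=='w' else 9,255,-1); m&=mm
    vv,uu=np.nonzero(m)
    if len(uu)<8: print(n,'few',len(uu));return
    P=np.array([rayx(d,u,v,x) for u,v in zip(uu,vv)])
    # mean y per z band and angle about axis
    a=np.arctan2(-P[:,0],P[:,1]-.115); l=cv2.fitLine(P.astype(np.float32),cv2.DIST_L2,0,.001,.001).ravel()
    if l[1]<0:l=-l
    print(n,len(uu),'mean yz',P.mean(0).round(4),'z',P[:,1].min().round(4),P[:,1].max().round(4),'angle about axis',np.median(a).round(3),'dir',np.arctan2(-l[0],l[1]).round(3))
E
python3 - <<'E'
from ptr import *
for n in ['w1','w4','side0','s1','s3','w6','s6','w8','w9','w10','w11','w12','s12']: ptr(n)
E
```

```text
w1 few 5
w4 440 mean yz [-0.0005  0.1383] z 0.1279 0.1471 angle about axis 0.021 dir 0.031
side0 14 mean yz [0.0022 0.1362] z 0.1296 0.1434 angle about axis -0.111 dir 0.01
s1 14 mean yz [0.0022 0.1362] z 0.1296 0.1434 angle about axis -0.111 dir 0.01
s3 14 mean yz [0.0022 0.1362] z 0.1296 0.1434 angle about axis -0.111 dir 0.01
w6 32 mean yz [-0.0068  0.1403] z 0.1315 0.1479 angle about axis 0.252 dir 0.32
s6 16 mean yz [-0.0045  0.1372] z 0.1314 0.1433 angle about axis 0.198 dir 0.294
w8 67 mean yz [-0.0073  0.1393] z 0.129 0.1479 angle about axis 0.291 dir 0.328
w9 216 mean yz [-0.0066  0.1367] z 0.1264 0.1468 angle about axis 0.29 dir 0.257
w10 205 mean yz [-0.0065  0.1363] z 0.127 0.147 angle about axis 0.291 dir 0.237
w11 264 mean yz [-0.0033  0.1386] z 0.1279 0.1479 angle about axis 0.138 dir 0.139
w12 266 mean yz [0.0003 0.1388] z 0.1277 0.1483 angle about axis -0.014 dir -0.005
s12 16 mean yz [0.0023 0.1381] z 0.1309 0.1454 angle about axis -0.102 dir -0.091
```

>>> arm_command(
  motion=[
    [[0,0,0,0,0,0,-0.6],[0,0,0,0,0,0,-0.6],[0,0,0,0,0,0,-0.6],[0,0,0,0,0,0,-0.6],[0,0,0,0,0,0,-0.6]],
  ],
)

```text
time: 15.1
tool_pos: [0.603, 0.1775, 0.0586]
tool_rot: [-2.99, -0.004, 2.901]
contact_force: [-0.3, -6.5, 2.5]
opening: 0.0297
```

Run:
```python
from ptr import *
st(); d=snap('wrist','w13'); ptr('w13'); t=snap('top','top13')
crop(t,'t13c',20,420,110,310,2)
```

```text
fix [ 0.0187 -0.009   0.0586] tilt(ex,ey,ez) [-1.521e-01  3.800e-03  1.000e-04] F [-0.3 -6.5  2.5] T [-0.72  0.08  0.32] op 0.0297 t 15.1
grasp [ 0.0189 -0.0005  0.1139]
w13 267 mean yz [0.0003 0.1387] z 0.1277 0.1483 angle about axis -0.014 dir -0.005
```

View pics/t13c.png

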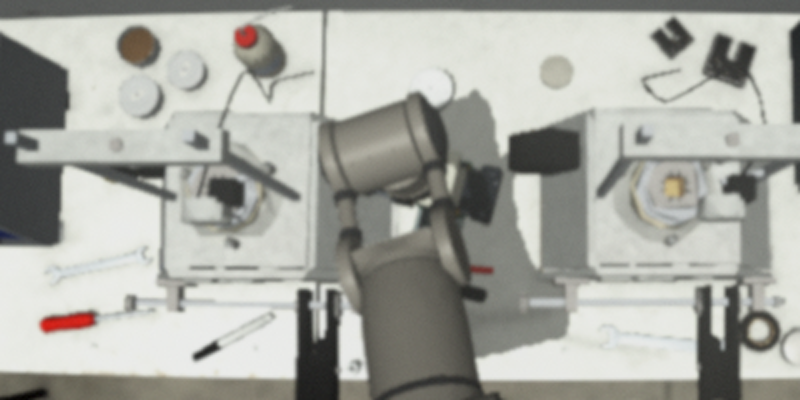

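View pics/w13.png

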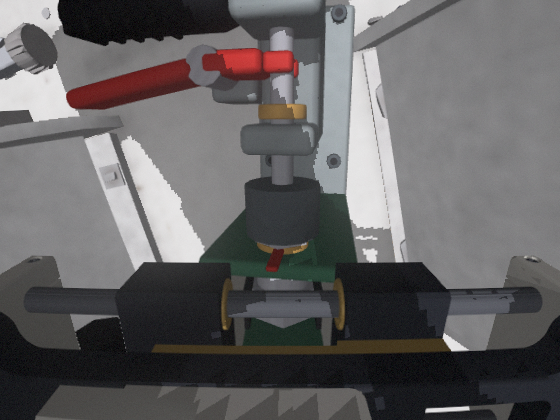

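The last wrist picture shows the red pointer at about (275,262), covering the white line, with the jaws on the head. In the top picture the tin is still at full-frame pixel (236,154), and the spanner and nut have not moved.

Run:
```python
from h import *
print(robot.hand_in()); st()
```

```text
the job is handed in; nothing more can be done
None
the job is handed in; nothing more can be done
```

I squeezed the trigger to its stop and released it. The jaws read 34 mm, and a higher grip force moved them no further. The pictures showed the trigger sprung back, the socket left on the nut and the pointer dragged round to about 0.3 rad. I then gripped the hidden head across its flats (29.7 mm opening, 40 N), turned it back about 0.33 rad and handed in at about 15 s, still gripping.

**Last checks:**
- **Pointer:** it covered the white line and stayed put over 0.5 s of holding. The wrist camera put the bolt angle at -0.01 rad, the tool angle at about 0.00, and the coarser side view at about +0.03, so they agree to a few hundredths of a radian.
- **Forces:** the force readings I took stayed below 10 N.
- **Loose objects:** the tin, spanner and coupling nut looked unmoved in the last top picture.

**One mismatch:** the real fingertips sat about 37 mm behind the reported TCP. My first squeeze therefore closed above the grip without touching anything. I saw this in the side view, and I corrected for it in every later move.

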